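# Straighten the leaning blanks in the corner stop

## Robot

A 6-joint arm with a two-finger parallel gripper is mounted at the origin on the work surface. World frame = base frame: x ahead of the robot, y to its left, z up, the work surface at z = 0. Lengths are in m, angles in rad, forces in N, time in s.
With the tool pointing down it reaches from about 0.35 to 0.975 m from the base axis. Payload 4.9 kg.
Tool frame: the origin (TCP) lies on the centre line of the jaws, within the pads' length; the fingertips stand 8 mm ahead of it and the grasp point (between the pads) lies 11 mm behind it; z points along the fingers, y is the direction in which the jaws open and shut (so a half turn about z gives the same grasp; the last joint's range is limited). The gripper opens to 85 mm and grips with 20 to 120 N. Pads are 22 mm wide; open, the fingers measure 114 mm over their backs; the gripper's body (76 mm by 85 mm) begins 54 mm behind the grasp point. The pads swing forward as they close: fully open they stand 13 mm farther back than shut.
Start: joints at [-1.416, 0.053, 1.613, -0, 1.476, -0.119], TCP at [0.169, -0.602, 0.212] pointing down, gripper open.
Joint ranges: [-3.01, 3.01], [-1.01, 2.22], [0.06, 2.58], [-1.02, 4.17], [0.09, 2.62], [-3.14, 3.14]. Speed limits (rad/s): [2.57, 2.57, 3.14, 3.14, 3.14, 3.14].

## Interface

Orientations are given as a rotation vector (axis times angle).
In Python, from station import get_obs, get_image, calibration, finish_job gives the robot as it stands. The module is installed in compiled form; this text tells all that it offers.
- The arm moves only by the shell command python3 -m jog 'ROWS' [FORCE]. ROWS is JSON, a list of rows, each a list of 7 numbers: the shift along the tool's x, y, z in cm, then the turn, a rotation vector about the tool's x, y, z in rad, then the closure in counts, from 0 (fully open) to 255 (shut). In form: [[dx, dy, dz, ax, ay, az, jaw], ...]. A call has 1 to 8 rows; each row is the pose to reach, as a shift and turn from the pose measured when the call began, along the tool's axes at that moment; what a row does not reach only later rows make up. A row lasts 1/12 s, in which the tool goes at most 41.7 mm and 7.16 degrees, less where a joint would pass 70% of its speed; a pose out of reach is approached as far as the arm can. A call with a gripper value outside its range is refused whole. The fingers move at their own pace and stop on an object; FORCE is the grip in N (left out, the last holds). Time passes only in rows, so rows that repeat a pose let the fingers close. It gives the time, the measured TCP pose, the force and the opening at its end, in the units of the state.
- get_obs(): the state, without advancing time (a new reading comes with each control period).
- get_image(name): name is "side" or "top"; returns the picture (384x512x3 uint8, red, green, blue); there is no depth.
- calibration(name): a dict with "vfov" (degrees; the focal length in pixels is half the picture's height over the tangent of half this angle, whatever the lens; pixels are square), "cx", "cy" (the principal point, pixels), "dist_coeffs" ([k1, k2, p1, p2, k3] as OpenCV has them; the pictures are not rectified), "R" (3x3) and "t" (3): a world point X has camera coordinates R X + t. Camera axes: x right, y down, z forward; pixel columns grow to the right and rows downward; lengths in m; the calibration is good to about 2 mm. A picture is of the moment at which its call begins. calibration takes no time and is no camera call.
- finish_job(): hands the job in, once; it reports no verdict.
The state is a dict: "t": time; "q": joint angles; "dq": joint speeds; "effort": joint torques, N m; "tool_pos": TCP position; "tool_rot": TCP orientation; "contact_force": force on the tool from outside, world axes, zero at the start; "wrist_torque": the same for the moment, N m; "opening": finger opening in m.
Only numpy, scipy, OpenCV 4.12 (cv2) and the standard library are available. Lean on these libraries where they do the work, as an engineer would, in place of code of your own. Each camera call takes 0.05 s, during which the arm holds its last target. There are 200 camera calls.

## Task

Three thin pine blanks lean in a row against the tall fence of the corner stop on the carving bench. Push their feet in so that all three stand upright, packed face to face against the fence, and slide the row along the fence so that every blank's end is up against the low side stop.

Things in the scene. Friction and masses are not known exactly. Their poses are not given: they have to be found in the camera images.
- corner (a point): inside corner of a fixed wooden corner stop, on its base board (10 mm thick). x runs along the fence away from the side stop; fence face: y=0, blanks on its -y side; z up. Fence 45 mm high, 20 thick, x -20 to 120 mm (shorter than the blanks). Side stop: face x=0, 30 mm high, 20 thick, y 0 to -125 mm. Base top z=0, x -20 to 210, y 20 to -145 mm. Free space past the blanks and on the -y side
- blank_a_mid (a point): centre of a loose flat pine blank, 130 mm long (x) x 10 thick (y) x 45 high (z, bottom to top edge), 32 g; nearest the fence, its top edge on it. At the start it stands on its long bottom edge, z leaning 25 degrees towards the fence (foot out), its end 18 to 38 mm short of the side stop
- blank_b_mid (a point): centre of a loose flat pine blank, 130 mm long (x) x 10 thick (y) x 45 high (z, bottom to top edge), 32 g; middle one, flat against a. At the start it stands on its long bottom edge, z leaning 25 degrees towards the fence (foot out), its end 18 to 38 mm short of the side stop
- blank_c_mid (a point): centre of a loose flat pine blank, 130 mm long (x) x 10 thick (y) x 45 high (z, bottom to top edge), 32 g; outermost, flat against b. At the start it stands on its long bottom edge, z leaning 25 degrees towards the fence (foot out), its end 18 to 38 mm short of the side stop

How it is judged:
By the outcome, as a careful person would: the job done as asked, in the order asked, and still so for the second after the job is handed in, with the robot touching nothing.
It also fails if it takes over 45 s, if anything falls off the work surface, if the arm or the gripper's body presses on something with over 40 N, if the wrist force passes 120 N, or if a joint passes its speed limit or range.

## Working session

There is one attempt and no reset: what is moved stays moved. The work goes in short steps, Python scripts to look and compute and a shell command to move; the robot and the scene stay as the last step left them, time stands still between calls to the robot, and variables do not carry over. Pictures are saved under pics/ and viewed, about 8 in all and at most 12, crops included, and the job is handed in when it is done.

```bash
mkdir -p pics
cat > h.py <<'E'
import numpy as np, cv2
from station import get_obs,get_image,calibration
def K(n):
    c=calibration(n); f=192/np.tan(np.radians(c['vfov'])/2)
    return np.array([[f,0,c['cx']],[0,f,c['cy']],[0,0,1.]]),np.array(c['dist_coeffs'],float),np.array(c['R']),np.array(c['t'])
def proj(n,P):
    k,d,R,t=K(n); return cv2.projectPoints(np.array(P,float).reshape(-1,3),cv2.Rodrigues(R)[0],t,k,d)[0].reshape(-1,2)
def ray(n,uv,z):
    k,d,R,t=K(n); u=cv2.undistortPoints(np.array(uv,float).reshape(-1,1,2),k,d).reshape(-1,2)
    D=np.c_[u,np.ones(len(u))]@R; C=-R.T@t
    return C+D*((z-C[2])/D[:,2])[:,None]
def snap(n,f,crop=None,s=1):
    im=get_image(n)
    if crop: im=im[crop[1]:crop[3],crop[0]:crop[2]]
    cv2.imwrite('pics/'+f,cv2.resize(im[:,:,::-1],None,fx=s,fy=s,interpolation=cv2.INTER_CUBIC)); return im
E
python3 - <<'E'
from h import *
a=snap('top','t0.png');b=snap('side','s0.png')
cv2.imwrite('pics/ts0.png',np.vstack([a,b])[:,:,::-1])
o=get_obs();print(o)
for n in('top','side'):
  k,d,R,t=K(n);print(n,k[0,0],d,-R.T@t,R)
E
```

```text
{'t': 0.1, 'q': array([-1.41597169e+00,  5.32967247e-02,  1.61415760e+00, -1.59194442e-05,
        1.47598895e+00, -1.19017497e-01]), 'dq': array([ 7.90825148e-04, -1.03037747e-03, -2.42315451e-03,  9.20580453e-05,
       -1.82687087e-03,  1.01051788e-03]), 'effort': array([ 6.15610952e-04, -3.94907355e+01, -3.71362817e+01, -1.20818640e-04,
        3.95176045e-03, -1.57546697e-05]), 'tool_pos': array([ 0.16891275, -0.60112157,  0.21058179]), 'tool_rot': array([-3.11035726e+00, -4.28557292e-01,  7.68846799e-05]), 'contact_force': array([ 0.95355035, -0.09719778,  0.31488879]), 'wrist_torque': array([ 0.04709683,  0.00695563, -0.01176959]), 'opening': 0.08562791671080505}
top 396.5452023905854 [-0.01574495  0.          0.          0.          0.        ] [0.39288175 0.0579737  0.71640244] [[ 0.00201999 -0.99941201  0.03422795]
 [-0.98154133 -0.00852731 -0.19105995]
 [ 0.19123948 -0.03321021 -0.98098142]]
side 385.330027454739 [0.00892301 0.         0.         0.         0.        ] [0.27624962 0.37000973 0.54312932] [[-0.82011231 -0.57218369  0.00464974]
 [-0.45010308  0.64007389 -0.62266575]
 [ 0.35330301 -0.51274871 -0.78247412]]
```

View pics/t0.png

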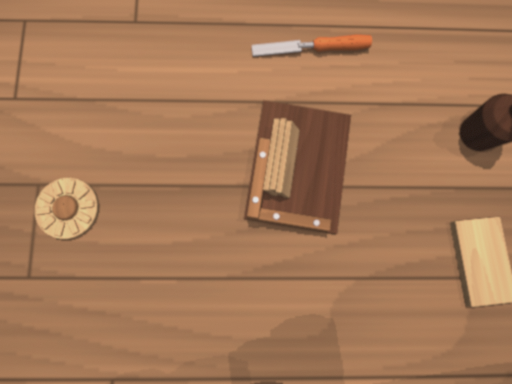

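View pics/s0.png

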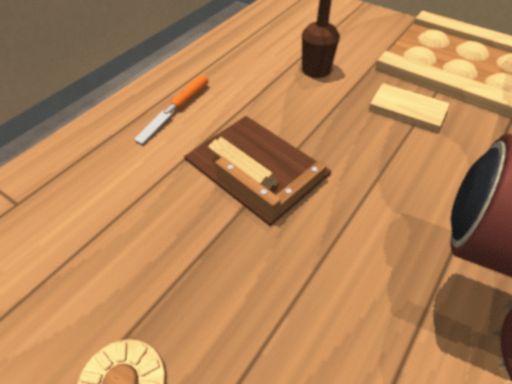

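Top view: the corner stop's board spans (264,101) to (336,235), with the fence on the left, the side stop at the bottom and the blanks between about (280,118) and (285,197). The corner's x runs up the picture.

```bash
cat > fr.py <<'E'
from h import *
from scipy.optimize import least_squares
L=np.array([[210,20],[210,-145],[-20,-145],[-20,20]])/1000
uv=[[264,101],[350.5,115],[336,234],[246,218.5]]
def fr(uv=uv):
    P=ray('top',uv,0.01)[:,:2]
    f=lambda p:(L@np.array([[np.cos(p[2]),np.sin(p[2])],[-np.sin(p[2]),np.cos(p[2])]])+p[:2]-P).ravel()
    r=least_squares(f,[.4,0,0]); return r.x,r.fun.reshape(-1,2)*1000
def w2(p,l):
    l=np.array(l,float).reshape(-1,3);c,s=np.cos(p[2]),np.sin(p[2])
    return np.c_[p[0]+c*l[:,0]-s*l[:,1],p[1]+s*l[:,0]+c*l[:,1],l[:,2]+.01]
def w2l(p,P):
    P=np.array(P,float).reshape(-1,3);d=P-[p[0],p[1],.01];c,s=np.cos(p[2]),np.sin(p[2])
    return np.c_[c*d[:,0]+s*d[:,1],-s*d[:,0]+c*d[:,1],d[:,2]]
E
python3 - <<'E'
from fr import *
p,r=fr();print(p,r)
im=get_image('top')
S=6;x0,y0=236,92
c=cv2.resize(im[y0:y0+100+50,x0:x0+125],None,fx=S*2/3,fy=S*2/3,interpolation=cv2.INTER_CUBIC)[:,:,::-1].copy()
k=4
pts=np.array([[0,0,0],[.12,0,.045],[-.02,0,.045],[0,-.125,.03],[0,0,.03],[.21,20e-3,0],[.21,-.145,0],[-.02,-.145,0],[-.02,.02,.045]])
for q in proj('top',w2(p,pts)): cv2.circle(c,tuple(int(v) for v in (q-[x0,y0]+.5)*k),3,(0,255,0),1)
for u in range(240,360,20): cv2.putText(c,str(u),((u-x0)*k,10),0,.35,(255,255,255))
for v in range(100,240,20): cv2.putText(c,str(v),(0,(v-y0)*k),0,.35,(255,255,255))
cv2.imwrite('pics/c0.png',c)
E
```

```text
[ 0.48738676  0.02628626 -0.15518291] [[ 1.28062857 -1.28278703]
 [ 1.22396171  0.39412245]
 [-0.5468192  -0.49305687]
 [-1.9577711   1.38172147]]
```

View pics/c0.png

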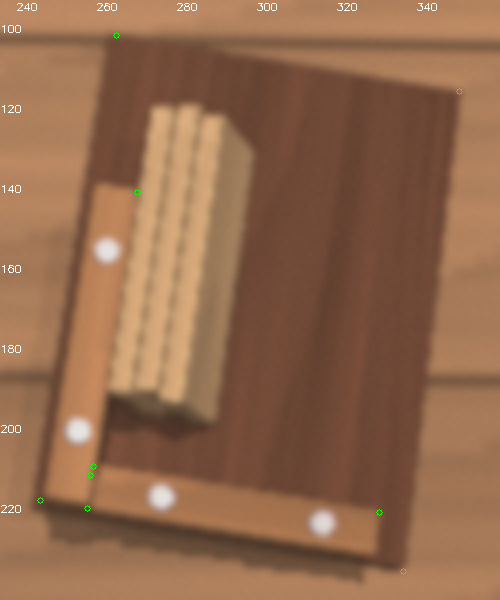

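The overlaid frame fits to about 1 px. The blanks lean on the fence with near ends around crop y=390–420 and far ends around y=105, nearly level with one another. Next I refine the frame, locate the ends and the bottle, and compute the approach.

```bash
cat >> fr.py <<'E'
from scipy.spatial.transform import Rotation as Ro
FUV=np.array([[105,38],[460,90],[405,570],[36,510],[139,188],[103,465],[380,510]])/4+[235.5,91.5]
FL=np.array([[210,20,0],[210,-145,0],[-20,-145,0],[-20,20,0],[120,0,45],[0,0,30],[0,-125,30]])/1000
rr=least_squares(lambda p:(proj('top',w2(p,FL))-FUV).ravel(),[.487,.026,-.155],loss='soft_l1');P0=rr.x
def go(l,ang):
    "local TCP target, tool y at ang deg from local x, tool down -> shift cm, rotvec in tool axes"
    o=get_obs();R=Ro.from_rotvec(o['tool_rot']);T=w2(P0,l)[0]
    a=P0[2]+np.radians(ang);y=np.array([np.cos(a),np.sin(a),0]);z=np.array([0,0,-1.]);x=np.cross(y,z)
    Rt=Ro.from_matrix(np.c_[x,y,z])
    print('t',round(o['t'],2),'loc mm',(w2l(P0,o['tool_pos'])[0]*1000).round(1),'F loc',Ro.from_rotvec([0,0,-P0[2]]).apply(o['contact_force']).round(2),'open',round(o['opening'],4))
    print('shift cm',(R.inv().apply(T-o['tool_pos'])*100).round(2),'rot',(R.inv()*Rt).as_rotvec().round(4))
E
python3 - <<'E'
from fr import *
print(P0,rr.fun.reshape(-1,2).round(2))
q=np.array([[151,105],[175,105],[200,105],[224,116],[108,390],[133,390],[158,390],[184,403]])/4+[235.5,91.5]
for z in (.0508,.0): pass
print((w2l(P0,ray('top',q,.0535))*1000).round(1))
print('bottle',ray('side',[[318,75]],0),ray('top',[[477,140]],0))
go([.105,-.09,.1],0); go([.105,-.09,.25],0)
E
```

```text
[ 0.48789861  0.02576703 -0.15124867] [[ 2.76 -0.9 ]
 [-0.37 -0.21]
 [-0.11 -0.29]
 [ 1.05  0.35]
 [-0.44  0.71]
 [-2.17  0.05]
 [ 0.18  0.11]]
[[160.7  -0.3  43.5]
 [162.5 -10.8  43.5]
 [164.3 -21.8  43.5]
 [161.  -33.   43.5]
 [ 30.9  -0.6  43.5]
 [ 32.6 -11.1  43.5]
 [ 34.3 -21.6  43.5]
 [ 30.5 -33.4  43.5]]
bottle [[ 0.62513317 -0.37987828  0.        ]] [[ 0.62842927 -0.39820596  0.        ]]
t 0.15 loc mm [-220.9 -667.9  200.7] F loc [ 0.11 -0.17 -0.42] open 0.0854
shift cm [ 53.52 -39.19  10.15] rot [-1.3000e-03 -1.1000e-03 -1.1457e+00]
t 0.15 loc mm [-220.9 -667.9  200.7] F loc [ 0.11 -0.17 -0.42] open 0.0854
shift cm [ 53.52 -39.21  -4.85] rot [-1.3000e-03 -1.1000e-03 -1.1457e+00]
```

```bash
python3 -m jog '[[53.5,-39.2,-5,0,0,-1.146,0],[53.5,-39.2,-5,0,0,-1.146,0],[53.5,-39.2,-5,0,0,-1.146,0],[53.5,-39.2,-5,0,0,-1.146,0],[53.5,-39.2,-5,0,0,-1.146,0],[53.5,-39.2,-5,0,0,-1.146,0],[53.5,-39.2,-5,0,0,-1.146,0],[53.5,-39.2,-5,0,0,-1.146,0]]'
python3 -c "
from fr import *
go([.097,-.09,.08],0)"
```

```text
t: 0.82
tool_pos: [0.3746, -0.338, 0.2366]
tool_rot: [-2.519, -1.875, -0.001]
contact_force: [1.4, -0.4, -1.0]
opening: 0.0858
t 0.82 loc mm [ -57.2 -376.7  226.6] F loc [ 1.42 -0.24 -0.95] open 0.0858
shift cm [30.52 11.28 14.69] rot [-0.0004 -0.0014 -0.14  ]
```

```bash
python3 -m jog '[[30.5,11.3,8,0,0,-0.14,0],[30.5,11.3,8,0,0,-0.14,0],[30.5,11.3,8,0,0,-0.14,0],[30.5,11.3,8,0,0,-0.14,0],[30.5,11.3,8,0,0,-0.14,0],[30.5,11.3,14.7,0,0,-0.14,0],[30.5,11.3,14.7,0,0,-0.14,0],[30.5,11.3,14.7,0,0,-0.14,0]]'
python3 -c "
from fr import *
go([.097,-.09,.00],0)
snap('side','s1.png',(170,80,370,230),4)"
```

```text
t: 1.48
tool_pos: [0.5555, -0.0975, 0.1097]
tool_rot: [-2.382, -2.048, -0.002]
contact_force: [-0.5, 0.2, -0.7]
opening: 0.085
t 1.48 loc mm [  85.4 -111.7   99.7] F loc [-0.55  0.1  -0.69] open 0.085
shift cm [2.15 1.16 9.97] rot [ 0.0007 -0.0012  0.0007]
```

View pics/s1.png

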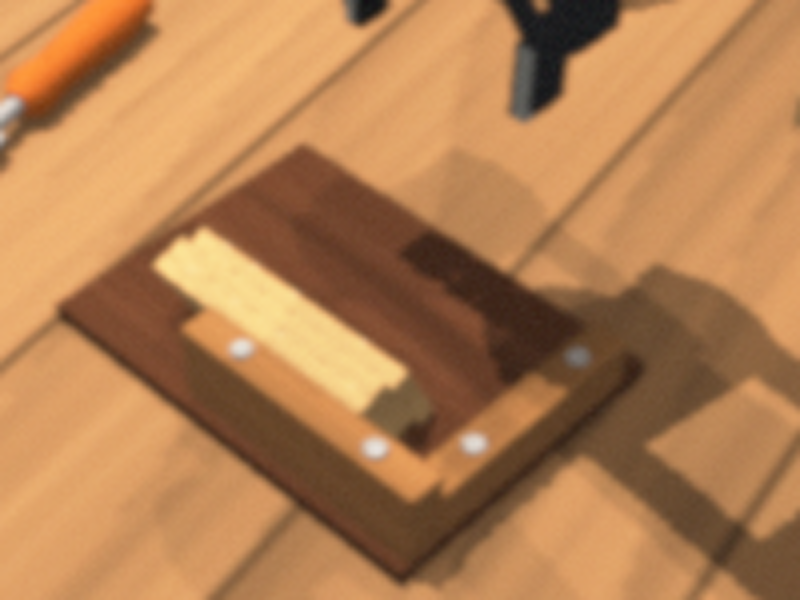

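The fingers hang clear on the -y side of the row. I'll descend in front of the feet.

```bash
python3 -m jog '[[2.2,1.2,4,0,0,0,0],[2.2,1.2,7.5,0,0,0,0],[2.2,1.2,9.5,0,0,0,0],[2.2,1.2,10.0,0,0,0,0],[2.2,1.2,10.2,0,0,0,0],[2.2,1.2,10.2,0,0,0,0]]'
python3 -c "
from fr import *
go([.097,-.065,-.002],0)"
```

```text
t: 2.03
tool_pos: [0.569, -0.072, 0.0017]
tool_rot: [-2.373, -2.045, -0.0]
contact_force: [0.3, -0.2, 0.7]
opening: 0.0849
t 2.03 loc mm [ 94.9 -84.4  -8.3] F loc [ 0.34 -0.14  0.75] open 0.0849
shift cm [ 1.94  0.21 -0.62] rot [-0.0071 -0.0065  0.0031]
```

```bash
python3 -m jog '[[0.3,0.2,-0.6,0,0,0,0],[0.3,0.2,-0.6,0,0,0,0],[0.3,0.2,-0.6,0,0,0,0]]'
python3 -c "
from fr import *
go([.097,-.061,-.002],0)"
```

```text
t: 2.28
tool_pos: [0.5739, -0.0701, 0.011]
tool_rot: [-2.376, -2.048, -0.006]
contact_force: [0.5, 0.4, 0.4]
opening: 0.0855
t 2.28 loc mm [ 99.5 -81.9   1. ] F loc [0.43 0.51 0.4 ] open 0.0855
shift cm [ 2.08 -0.24  0.31] rot [-0.0013 -0.0059  0.0029]
```

```bash
python3 -m jog '[[0.7,-0.25,0.2,0,0,0,0],[1.4,-0.25,0.2,0,0,0,0],[1.8,-0.25,0.2,0,0,0,0],[1.8,-0.25,0.2,0,0,0,0],[1.8,-0.25,0.2,0,0,0,0]]'
python3 -c "
from fr import *
go([.097,-.041,-.002],0)
snap('top','t2.png',(236,92,361,242),4)"
```

```text
t: 2.7
tool_pos: [0.5739, -0.0514, 0.009]
tool_rot: [-2.375, -2.049, -0.005]
contact_force: [-0.1, -0.2, 0.7]
opening: 0.0856
t 2.7 loc mm [ 96.7 -63.4  -1. ] F loc [-0.1  -0.18  0.75] open 0.0856
shift cm [2.24 0.04 0.11] rot [-0.0017 -0.0057  0.0039]
```

View pics/t2.png

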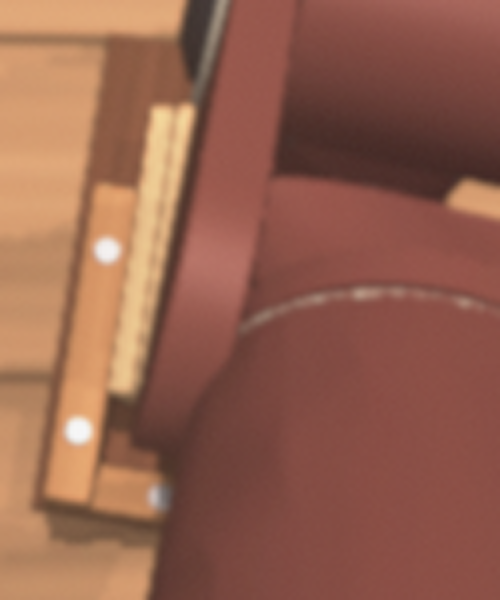

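The arm hides most of the row in this view, and nothing has been touched yet. I'll push slowly and watch the force.

```bash
python3 -m jog '[[0.2,0,0,0,0,0,0],[0.4,0,0,0,0,0,0],[0.6,0,0,0,0,0,0],[0.8,0,0,0,0,0,0],[1.0,0,0,0,0,0,0],[1.2,0,0,0,0,0,0],[1.2,0,0,0,0,0,0]]'
python3 -c "
from fr import *
go([.097,-.041,-.002],0)"
python3 -m jog '[[0.2,0,0,0,0,0,0],[0.4,0,0,0,0,0,0],[0.6,0,0,0,0,0,0],[0.6,0,0,0,0,0,0]]'
python3 -c "
from fr import *
go([.097,-.041,-.002],0)
snap('side','s3.png',(170,80,370,230),4)"
```

```text
t: 3.33
tool_pos: [0.5758, -0.0394, 0.009]
tool_rot: [-2.375, -2.048, -0.005]
contact_force: [-0.1, 0.2, 0.6]
opening: 0.0854
t 3.33 loc mm [ 96.7 -51.2  -1. ] F loc [-0.11  0.21  0.56] open 0.0854
shift cm [1.02 0.04 0.11] rot [-0.0017 -0.0059  0.0038]
t: 3.67
tool_pos: [0.5765, -0.0355, 0.0091]
tool_rot: [-2.377, -2.051, 0.0]
contact_force: [-1.0, -7.0, 0.2]
opening: 0.0856
t 3.67 loc mm [ 96.8 -47.2  -0.9] F loc [ 0.02 -7.06  0.2 ] open 0.0856
shift cm [0.62 0.02 0.11] rot [-0.0016 -0.0012  0.0044]
```

View pics/s3.png

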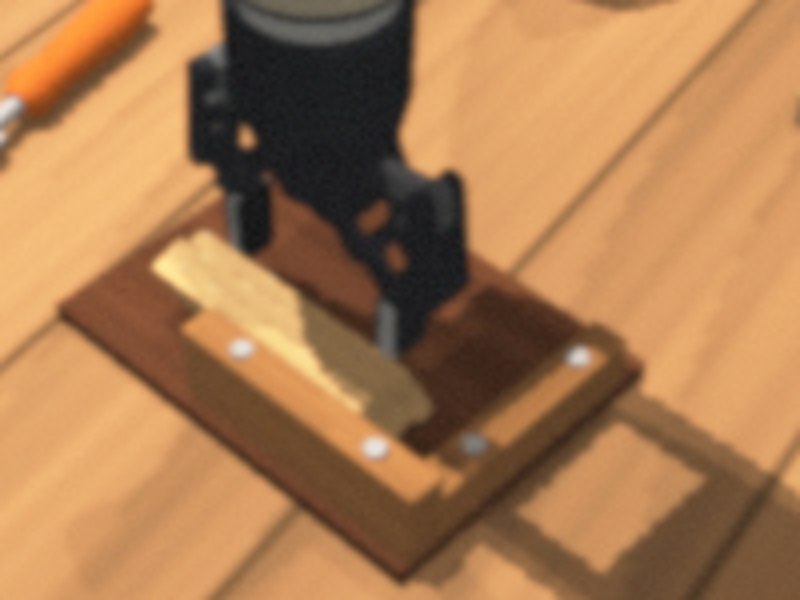

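```bash
python3 -m jog '[[0.3,0,0,0,0,0,0],[0.5,0,0,0,0,0,0],[0.7,0,0,0,0,0,0],[0.7,0,0,0,0,0,0]]'
python3 -c "
from fr import *
go([.097,-.041,-.002],0)"
python3 -m jog '[[0.3,0,0,0,0,0,0],[0.5,0,0,0,0,0,0],[0.7,0,0,0,0,0,0],[0.7,0,0,0,0,0,0]]'
python3 -c "
from fr import *
go([.097,-.041,-.002],0)
snap('side','s4.png',(220,110,320,200),6)"
```

```text
t: 4.05
tool_pos: [0.5766, -0.0354, 0.0091]
tool_rot: [2.373, 2.05, -0.017]
contact_force: [-4.4, -23.6, 0.9]
opening: 0.0857
t 4.05 loc mm [ 96.9 -47.1  -0.9] F loc [ -0.76 -23.96   0.85] open 0.0857
shift cm [0.61 0.02 0.11] rot [-0.0022  0.0122  0.0054]
t: 4.38
tool_pos: [0.5766, -0.0357, 0.0093]
tool_rot: [2.365, 2.045, -0.035]
contact_force: [-5.2, -24.5, 1.1]
opening: 0.0853
t 4.38 loc mm [ 96.9 -47.4  -0.7] F loc [ -1.45 -25.     1.08] open 0.0853
shift cm [0.65 0.01 0.11] rot [-0.0031  0.0268  0.0064]
```

View pics/s4.png

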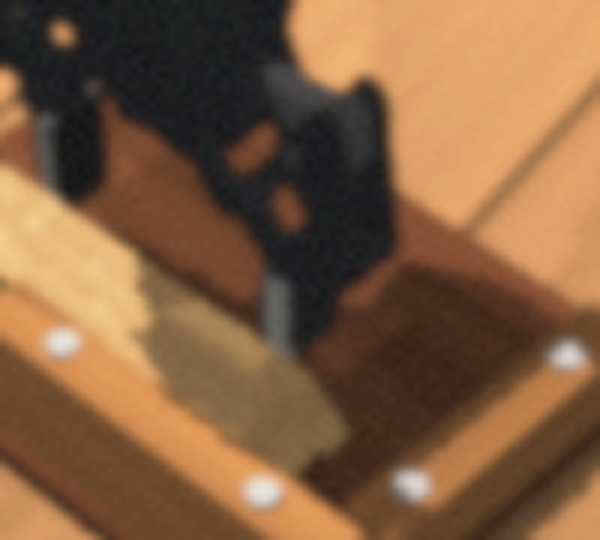

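The push stalls at y=-47 mm with 25 N. Either the row is already upright and packed, or it has jammed. I'll back off and look from the top.

```bash
python3 -m jog '[[-0.3,0,0,0,0.02,0,0],[-1.5,0,0,0,0.027,0,0],[-3.5,0,0,0,0.027,0,0],[-7,0,-2,0,0.027,0,0],[-11,0,-6,0,0.027,0,0],[-15,0,-8,0,0.027,0,0],[-17,0,-8,0,0.027,0,0],[-17,0,-8,0,0.027,0,0]]'
python3 - <<'E'
from fr import *
go([.097,-.07,.08],0)
im=get_image('top');c=cv2.resize(im[95:240,240:360],None,fx=4,fy=4,interpolation=cv2.INTER_CUBIC)
im2=get_image('side');d=cv2.resize(im2[110:210,200:300],None,fx=4,fy=4,interpolation=cv2.INTER_CUBIC)
e=np.zeros((580,800,3),np.uint8);e[:c.shape[0],:360]=c[:,:360];e[:400,380:780]=d;cv2.imwrite('pics/b5.png',e[:,:,::-1])
E
```

```text
t: 5.1
tool_pos: [0.5544, -0.208, 0.0985]
tool_rot: [2.377, 2.045, -0.0]
contact_force: [0.4, -0.3, 0.3]
opening: 0.0851
t 5.1 loc mm [ 100.9 -221.1   88.5] F loc [ 0.44 -0.28  0.34] open 0.0851
shift cm [15.11 -0.38  0.78] rot [0.0045 0.004  0.0013]
```

View pics/b5.png

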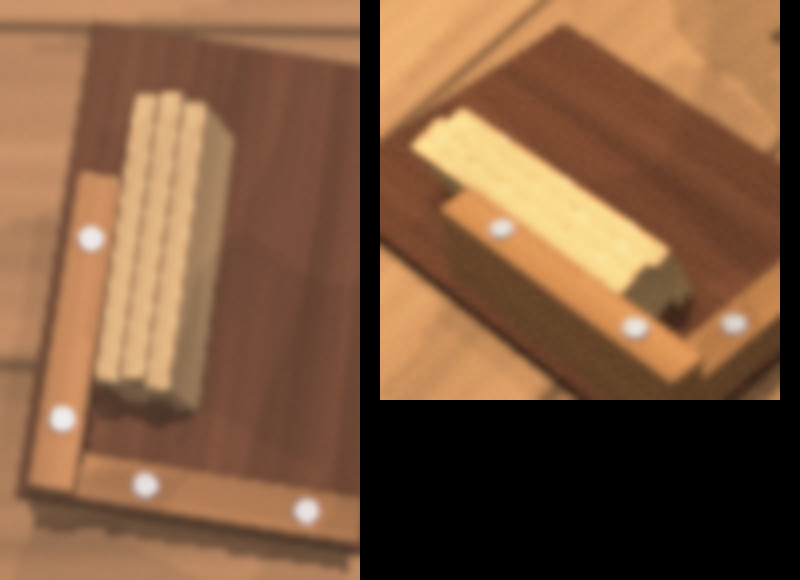

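Run:
```python
from fr import *
for z in (0,.01,.02,.03,.04):
  print(z,[tuple(v) for v in proj('side',w2(P0,[[.1395,y,z] for y in(-.058,-.047,-.036)]+[[.0545,-.036,z]])).round(1)])
for th in (5,15,25):
  s,c=np.sin(np.radians(th)),np.cos(np.radians(th)); y0=-45*s-20/c
  P=np.array([[32,y0-10*c,10*s],[32,y0-10*c+45*s,10*s+45*c]])/1000
  print(th,P[:,1:].round(4),proj('side',w2(P0,P)).round(1).tolist(),proj('top',w2(P0,P)).round(1).tolist())
print('side corners',proj('side',w2(P0,FL)).round(1).tolist())
```

```text
0 [(np.float64(239.4), np.float64(151.6)), (np.float64(235.4), np.float64(154.5)), (np.float64(231.3), np.float64(157.4)), (np.float64(263.3), np.float64(180.4))]
0.01 [(np.float64(239.2), np.float64(147.9)), (np.float64(235.1), np.float64(150.8)), (np.float64(231.0), np.float64(153.7)), (np.float64(263.4), np.float64(176.7))]
0.02 [(np.float64(239.0), np.float64(144.1)), (np.float64(234.9), np.float64(147.0)), (np.float64(230.7), np.float64(149.9)), (np.float64(263.4), np.float64(173.0))]
0.03 [(np.float64(238.8), np.float64(140.2)), (np.float64(234.6), np.float64(143.1)), (np.float64(230.4), np.float64(146.1)), (np.float64(263.5), np.float64(169.2))]
0.04 [(np.float64(238.6), np.float64(136.3)), (np.float64(234.4), np.float64(139.2)), (np.float64(230.1), np.float64(142.1)), (np.float64(263.6), np.float64(165.3))]
5 [[-0.034   0.0009]
 [-0.03    0.0457]] [[271.6, 187.1], [270.8, 171.5]] [[279.5, 195.7], [279.8, 190.8]]
15 [[-0.042   0.0026]
 [-0.0304  0.0461]] [[274.6, 184.1], [270.9, 171.3]] [[284.0, 196.2], [280.0, 190.8]]
25 [[-0.0501  0.0042]
 [-0.0311  0.045 ]] [[277.7, 181.0], [271.2, 171.4]] [[288.6, 196.7], [280.4, 191.0]]
side corners [[185.3, 154.3], [245.3, 114.7], [331.8, 169.5], [272.7, 221.4], [222.9, 155.4], [272.5, 197.2], [318.8, 158.5]]
```

The row still leans about 25°. The open fingertips stand higher than I assumed (about 25 mm up), so they pressed near the top of the row. I'll half-close the jaws, which brings the tips forward, and find the board by touch in front of the row.

```bash
python3 -m jog '[[4,-0.2,0,0,0,0,128],[8,-0.4,2,0,0,0,128],[11,-0.4,4,0,0,0,128],[12.5,-0.4,5.5,0,0,0,128],[12.7,-0.4,6,0,0,0,128],[12.7,-0.4,6,0,0,0,128],[12.7,-0.4,6,0,0,0,128],[12.7,-0.4,6,0,0,0,128]]'
python3 -c "
from fr import *
go([.097,-.09,.01],0)"
python3 -m jog '[[0,0,0.3,0,0,0,128],[0,0,0.6,0,0,0,128],[0,0,0.9,0,0,0,128],[0,0,1.2,0,0,0,128],[0,0,1.5,0,0,0,128],[0,0,1.5,0,0,0,128]]'
python3 -c "
from fr import *
go([.097,-.09,.01],0)"
```

```text
t: 5.87
tool_pos: [0.5681, -0.0773, 0.0356]
tool_rot: [-2.379, -2.051, -0.0]
contact_force: [-0.1, 0.3, 0.8]
opening: 0.0426
t 5.87 loc mm [ 94.8 -89.8  25.6] F loc [-0.16  0.27  0.8 ] open 0.0426
shift cm [-0.02  0.22  1.56] rot [-0.0002 -0.0004  0.0032]
t: 6.37
tool_pos: [0.5674, -0.0773, 0.0196]
tool_rot: [-2.379, -2.05, 0.001]
contact_force: [-0.4, 0.1, -0.3]
opening: 0.0425
t 6.37 loc mm [ 94.2 -90.    9.6] F loc [-0.4   0.03 -0.26] open 0.0425
shift cm [-0.01  0.28 -0.04] rot [-0.0017 -0.0006  0.0029]
```

```bash
for i in 1 2 3; do python3 -m jog '[[0,0.1,0.1,0,0,0,128],[0,0.1,0.2,0,0,0,128],[0,0.1,0.25,0,0,0,128],[0,0.1,0.25,0,0,0,128]]' >/dev/null
python3 -c "
from fr import *
go([.097,-.09,.01],0)"; done; python3 -c "
from h import *
snap('side','s6.png',(200,90,330,190),6)"
```

```text
t 6.7 loc mm [ 95.1 -89.9   7. ] F loc [ 0.54  0.14 -0.08] open 0.0425
shift cm [-0.01  0.19 -0.3 ] rot [-0.002  -0.0006  0.003 ]
t 7.03 loc mm [ 96.  -89.9   4.3] F loc [ 0.13 -0.43  0.08] open 0.0425
shift cm [-0.01  0.1  -0.57] rot [-0.0022 -0.0007  0.003 ]
t 7.37 loc mm [ 96.8 -89.8   1.6] F loc [-0.21  1.11  0.75] open 0.0425
shift cm [-0.02  0.02 -0.84] rot [-0.0026 -0.0007  0.003 ]
```

View pics/s6.png

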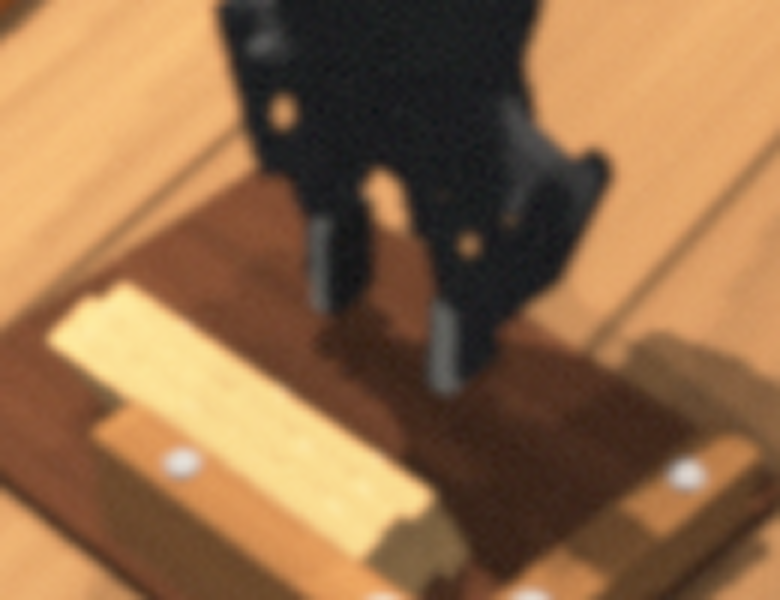

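Run:
```python
from fr import *
for z in (0,.005,.01,.02):
  print(z,proj('side',w2(P0,[[.118,-.079,z],[.118,-.101,z],[.076,-.079,z],[.076,-.101,z]])).round(1).tolist())
for z in (0,.01,.02): print(z, (w2l(P0,ray('side',[[254.2,141.7],[274.2,155.8]],z+.01))*1000).round(1).tolist())
```

```text
0 [[254.7, 151.5], [262.5, 145.9], [270.5, 162.3], [278.2, 156.3]]
0.005 [[254.7, 149.7], [262.5, 144.0], [270.6, 160.4], [278.3, 154.5]]
0.01 [[254.7, 147.8], [262.5, 142.2], [270.7, 158.6], [278.4, 152.6]]
0.02 [[254.7, 144.0], [262.6, 138.4], [270.8, 154.8], [278.7, 148.9]]
0 [[138.1, -98.2, 0.0], [82.6, -96.7, 0.0]]
0.01 [[130.7, -90.6, 10.0], [76.2, -89.1, 10.0]]
0.02 [[123.2, -83.0, 20.0], [69.7, -81.5, 20.0]]
```

The picture shows the tips still about 15 mm above the board, so I'll keep descending by feel.

```bash
for i in 1 2 3; do python3 -m jog '[[0,0,0.1,0,0,0,128],[0,0,0.2,0,0,0,128],[0,0,0.3,0,0,0,128],[0,0,0.3,0,0,0,128]]' >/dev/null
python3 -c "
from fr import *
o=get_obs()
go([.097,-.09,.01],0)"; done
```

```text
t 7.75 loc mm [ 96.6 -89.8  -1.7] F loc [ 0.05 -0.02  0.58] open 0.0425
shift cm [-0.02  0.03 -1.17] rot [-0.003  -0.0007  0.003 ]
t 8.08 loc mm [ 96.4 -89.8  -5. ] F loc [ 0.57  0.14 -0.28] open 0.0422
shift cm [-0.02  0.05 -1.5 ] rot [-0.0034 -0.0008  0.0029]
t 8.42 loc mm [ 96.2 -89.8  -8.3] F loc [-0.12 -0.55  0.58] open 0.0426
shift cm [-0.02  0.07 -1.83] rot [-0.0039 -0.0009  0.003 ]
```

```bash
python3 -m jog '[[0,0,-0.8,0,0,0,128],[0,0,-1.5,0,0,0,190],[0,0,-1.5,0,0,0,190],[0,0,-1.5,0,0,0,190],[0,0,-1.0,0,0,0,190],[0,0,-0.8,0,0,0,190],[0,0,-0.5,0,0,0,190],[0,0,-0.5,0,0,0,190]]'|tail -2
for i in 1 2 3; do python3 -m jog '[[0,0,0.1,0,0,0,190],[0,0,0.2,0,0,0,190],[0,0,0.3,0,0,0,190],[0,0,0.3,0,0,0,190]]' >/dev/null
python3 -c "
from fr import *
o=get_obs()
go([.097,-.09,.01],0)"; done
```

```text
contact_force: [-0.2, -0.3, -0.1]
opening: 0.0214
t 9.42 loc mm [ 95.  -89.7  -7.9] F loc [-0.33  1.12 -1.23] open 0.0219
shift cm [-0.03  0.19 -1.8 ] rot [-0.0066 -0.0011  0.003 ]
t 9.75 loc mm [ 94.8 -89.6 -11.2] F loc [-0.04  0.2   0.38] open 0.0221
shift cm [-0.03  0.21 -2.12] rot [-0.007  -0.0012  0.0029]
t 10.08 loc mm [ 94.6 -89.6 -14.5] F loc [-0.65 -0.73  0.89] open 0.0214
shift cm [-0.04  0.22 -2.45] rot [-0.0074 -0.0013  0.003 ]
```

```bash
for i in 1 2 3; do python3 -m jog '[[0,0,0.1,0,0,0,190],[0,0,0.2,0,0,0,190],[0,0,0.3,0,0,0,190],[0,0,0.3,0,0,0,190]]' >/dev/null
python3 -c "
from fr import *
o=get_obs()
go([.097,-.09,.01],0)"; done; python3 -c "
from h import *
snap('side','s7.png',(200,60,330,190),4.5)"
```

```text
t 10.42 loc mm [ 94.3 -89.6 -17.8] F loc [0.36 0.4  0.89] open 0.0214
shift cm [-0.04  0.25 -2.78] rot [-0.008  -0.0013  0.003 ]
t 10.75 loc mm [ 94.5 -89.6 -19.4] F loc [-4.78 -0.12  8.9 ] open 0.0218
shift cm [-0.04  0.22 -2.95] rot [-0.0085 -0.0013  0.0031]
t 11.08 loc mm [ 94.7 -89.6 -19.5] F loc [-10.56  -0.04  17.52] open 0.0221
shift cm [-0.04  0.2  -2.96] rot [-0.0103 -0.0012  0.0034]
```

View pics/s7.png

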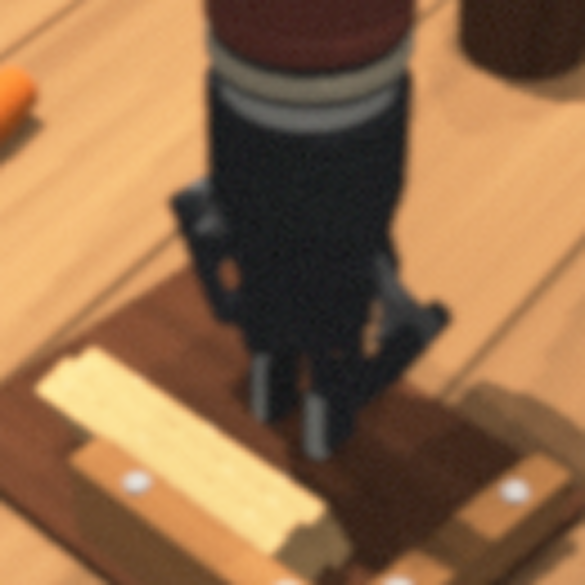

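Board found: the tips touch at TCP z=-19 mm, so the z reading runs about 20 mm low. I'll raise 3 mm and push at the feet.

```bash
python3 -m jog '[[0,0.2,-0.35,-0.01,0,0,190],[0.5,0.2,-0.35,-0.01,0,0,190],[1.2,0.2,-0.35,-0.01,0,0,190],[1.9,0.2,-0.35,-0.01,0,0,190],[2.3,0.2,-0.35,-0.01,0,0,190],[2.3,0.2,-0.35,-0.01,0,0,190]]' >/dev/null
python3 -c "
from fr import *
go([.097,-.041,-.016],0)"
for i in 1 2; do python3 -m jog '[[0.2,0,0,0,0,0,190],[0.4,0,0,0,0,0,190],[0.6,0,0,0,0,0,190],[0.8,0,0,0,0,0,190],[0.8,0,0,0,0,0,190]]' >/dev/null
python3 -c "
from fr import *
go([.097,-.041,-.016],0)"; done
```

```text
t 11.63 loc mm [ 96.  -65.4 -16.7] F loc [0.51 0.11 0.09] open 0.0219
shift cm [ 2.44  0.11 -0.07] rot [-0.0014 -0.0014  0.0048]
t 12.05 loc mm [ 96.  -57.2 -16.8] F loc [-1.47 -0.11  0.8 ] open 0.0219
shift cm [ 1.62  0.11 -0.07] rot [-0.0014 -0.0015  0.0049]
t 12.47 loc mm [ 95.9 -48.8 -16.8] F loc [ 0.61 -0.58  0.01] open 0.0219
shift cm [ 0.78  0.11 -0.07] rot [-0.0015 -0.0017  0.0052]
```

```bash
for i in 1 2 3; do python3 -m jog '[[0.1,0,0,0,0,0,190],[0.2,0,0,0,0,0,190],[0.3,0,0,0,0,0,190],[0.4,0,0,0,0,0,190],[0.4,0,0,0,0,0,190]]' >/dev/null
python3 -c "
from fr import *
go([.097,-.041,-.016],0)"; done;  python3 -c "
from h import *
snap('side','s8.png',(200,90,330,190),6)"
```

```text
t 12.88 loc mm [ 95.9 -44.6 -16.7] F loc [-0.05 -0.38 -0.46] open 0.0221
shift cm [ 0.36  0.11 -0.07] rot [-0.0015 -0.0019  0.0053]
t 13.3 loc mm [ 95.8 -44.  -16.8] F loc [ -0.98 -14.6    0.44] open 0.0218
shift cm [ 0.3   0.12 -0.08] rot [-0.0021  0.0048  0.0059]
t 13.72 loc mm [ 95.8 -44.1 -16.7] F loc [ -1.61 -16.04   0.15] open 0.0218
shift cm [ 0.31  0.12 -0.07] rot [-0.0026  0.0125  0.0064]
```

View pics/s8.png

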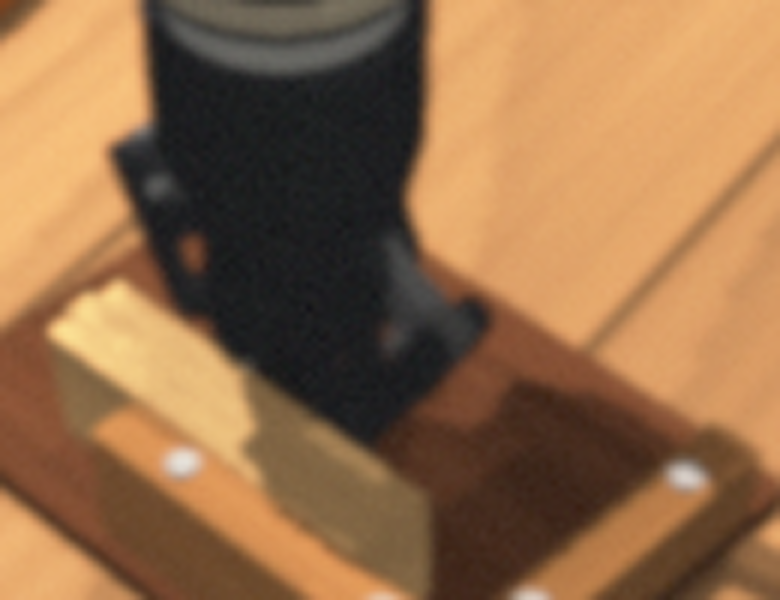

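The row now stands upright: its end edge is vertical at about (430,490)–(430,590), and 16 N presses it flat against the fence. Now I back off and work out the turn for the end push.

```bash
python3 -m jog '[[-0.3,0,0,0,0.01,0,190],[-1.0,0,0,0,0.012,0,190],[-2.5,0,0,0,0.012,0,190],[-4,0,-2,0,0.012,0,190],[-5,0,-6,0,0.012,0,190],[-5,3,-9,0,0.012,0,190],[-5,7,-10,0,0.012,0,255],[-5,10,-10,0,0.012,0,255]]' 
python3 -c "
from fr import *
print(get_obs()['q'].round(2))
for a in (-90,90): go([.195,-.017,.06],a)"
```

```text
t: 14.43
tool_pos: [0.6731, -0.096, 0.0997]
tool_rot: [2.372, 2.05, 0.008]
contact_force: [0.9, 0.1, 0.8]
opening: 0.0004
[-0.25  0.26  1.57  0.    1.3  -0.11]
t 14.43 loc mm [201.4 -92.5  89.7] F loc [0.88 0.24 0.84] open 0.0004
shift cm [ 7.55 -0.62  2.96] rot [ 0.0061 -0.0058  1.5767]
t 14.43 loc mm [201.4 -92.5  89.7] F loc [0.88 0.24 0.84] open 0.0004
shift cm [ 7.55 -0.62  2.96] rot [ 0.0058  0.0061 -1.5649]
```

```bash
python3 -m jog '[[0,0,0,0.006,-0.006,1.577,255],[2,0,0,0.006,-0.006,1.577,255],[4,0,0,0.006,-0.006,1.577,255],[6,-0.6,0,0.006,-0.006,1.577,255],[7.5,-0.6,0,0.006,-0.006,1.577,255],[7.5,-0.6,0,0.006,-0.006,1.577,255],[7.5,-0.6,0,0.006,-0.006,1.577,255],[7.5,-0.6,0,0.006,-0.006,1.577,255]]' >/dev/null
python3 -c "
from fr import *
go([.195,-.017,.0],-90)"
```

```text
t 15.1 loc mm [194.8 -16.6  89.5] F loc [-0.81  0.36  0.66] open -0.0001
shift cm [-0.01  0.06  8.95] rot [-0.0016  0.0006  0.5719]
```

```bash
python3 -m jog '[[0,0,0,0,0,0.572,255],[0,0,0,0,0,0.572,255],[0,0,0,0,0,0.572,255],[0,0,2,0,0,0.572,255],[0,0,5,0,0,0.572,255],[0,0,7,0,0,0.572,255],[0,0,8,0,0,0.572,255],[0,0,8,0,0,0.572,255]]' >/dev/null
python3 -c "
from fr import *
go([.195,-.017,.0],-90)"
for i in 1 2 3; do python3 -m jog '[[0,0,0.2,0,0,0,255],[0,0,0.4,0,0,0,255],[0,0,0.6,0,0,0,255],[0,0,0.6,0,0,0,255]]' >/dev/null
python3 -c "
from fr import *
go([.195,-.017,-.01],-90)"; done
```

```text
t 15.77 loc mm [192.2 -16.2   5.9] F loc [-1.39 -0.23 -0.12] open -0.0001
shift cm [0.29 0.08 0.59] rot [-0.0019  0.0072  0.0003]
t 16.1 loc mm [192.8 -16.2   0.9] F loc [-0.26  0.16  0.08] open 0.0001
shift cm [0.22 0.09 1.09] rot [-0.002   0.0056  0.0004]
t 16.43 loc mm [192.5 -16.2  -5.5] F loc [-0.47 -0.51  0.03] open 0.0001
shift cm [0.25 0.08 0.45] rot [-0.002   0.0062  0.0003]
t 16.77 loc mm [192.  -16.2 -12.3] F loc [ 1.07 -0.16 -0.21] open -0.0002
shift cm [ 0.3   0.08 -0.23] rot [-0.002   0.0073  0.0004]
```

```bash
python3 -m jog '[[-0.5,0.1,0,0,0.007,0,255],[-1,0.1,0,0,0.007,0,255],[-1.3,0.1,0,0,0.007,0,255],[-1.6,0.1,0,0,0.007,0,255],[-1.9,0.1,0,0,0.007,0,255],[-2.2,0.1,0,0,0.007,0,255],[-2.5,0.1,0,0,0.007,0,255],[-2.5,0.1,0,0,0.007,0,255]]' >/dev/null
python3 -c "
from fr import *
go([.141,-.017,-.012],-90)"
for i in 1 2; do python3 -m jog '[[-0.2,0,0,0,0,0,255],[-0.4,0,0,0,0,0,255],[-0.6,0,0,0,0,0,255],[-0.8,0,0,0,0,0,255],[-1,0,0,0,0,0,255],[-1,0,0,0,0,0,255]]' >/dev/null
python3 -c "
from fr import *
go([.141,-.017,-.012],-90)"; done
```

```text
t 17.43 loc mm [166.5 -17.2 -12. ] F loc [0.91 0.2  0.8 ] open 0.0002
shift cm [-2.55 -0.02 -0.  ] rot [-0.002   0.0004  0.0004]
t 17.93 loc mm [156.2 -17.1 -12. ] F loc [-0.05  0.89 -0.34] open -0.0001
shift cm [-1.52 -0.01  0.  ] rot [-0.002   0.0007  0.0005]
t 18.43 loc mm [145.6 -17.1 -12.2] F loc [ 0.66  0.09 -0.33] open 0.0001
shift cm [-0.46 -0.01 -0.01] rot [-0.002   0.0014  0.0005]
```

```bash
for i in 1 2 3; do python3 -m jog '[[-0.1,0,0,0,0,0,255],[-0.2,0,0,0,0,0,255],[-0.3,0,0,0,0,0,255],[-0.3,0,0,0,0,0,255]]' >/dev/null
python3 -c "
from fr import *
go([.141,-.017,-.012],-90)"; done
```

```text
t 18.77 loc mm [142.4 -17.1 -12.2] F loc [0.54 0.01 1.39] open 0.0001
shift cm [-0.14 -0.01 -0.02] rot [-0.002   0.0017  0.0005]
t 19.1 loc mm [142.3 -17.2 -10.7] F loc [ 7.48 -0.38 -0.86] open -0.0003
shift cm [-0.13 -0.02  0.13] rot [-0.002  -0.0054  0.0004]
t 19.43 loc mm [142.6 -17.3  -9. ] F loc [ 8.58  0.43 -0.57] open 0.0001
shift cm [-0.16 -0.03  0.3 ] rot [-0.002  -0.0136  0.0002]
```

The row stopped with 8 N at x=142, which is the side-stop position. I'll back off, lift clear and look with my last picture.

```bash
python3 -m jog '[[0.3,0,0,0,-0.014,0,255],[1.5,0,0,0,-0.014,0,255],[4,0,0,0,-0.014,0,255],[5,0,-4,0,-0.014,0,255],[5,2,-8,0,-0.014,0,255],[5,6,-9,0,-0.014,0,255],[5,10,-9,0,-0.014,0,255],[5,14,-9,0,-0.014,0,255]]'
python3 -m jog '[[0,4,0,0,0,0,255],[0,8,0,0,0,0,255],[0,8,0,0,0,0,255]]' >/dev/null
python3 - <<'E'
from fr import *
go([.065,-.1,.06],-90)
im=get_image('top');c=cv2.resize(im[110:235,242:322],None,fx=4.7,fy=4.7,interpolation=cv2.INTER_CUBIC)
d=cv2.resize(get_image('side')[120:220,205:290],None,fx=4.7,fy=4.7,interpolation=cv2.INTER_CUBIC)
e=np.zeros((590,790,3),np.uint8);e[:c.shape[0],:c.shape[1]]=c;e[:d.shape[0],385:385+d.shape[1]]=d;cv2.imwrite('pics/b9.png',e[:,:,::-1])
np.save('top9.npy',im)
E
```

```text
t: 20.1
tool_pos: [0.6536, -0.16, 0.0934]
tool_rot: [-3.131, 0.235, -0.001]
contact_force: [1.3, 0.2, -1.1]
opening: -0.0
t 20.35 loc mm [ 190.8 -245.5   83. ] F loc [-0.22  0.15  0.53] open 0.0002
shift cm [-12.65 -14.5    2.31] rot [ 0.0008  0.0013 -0.0047]
```

View pics/b9.png

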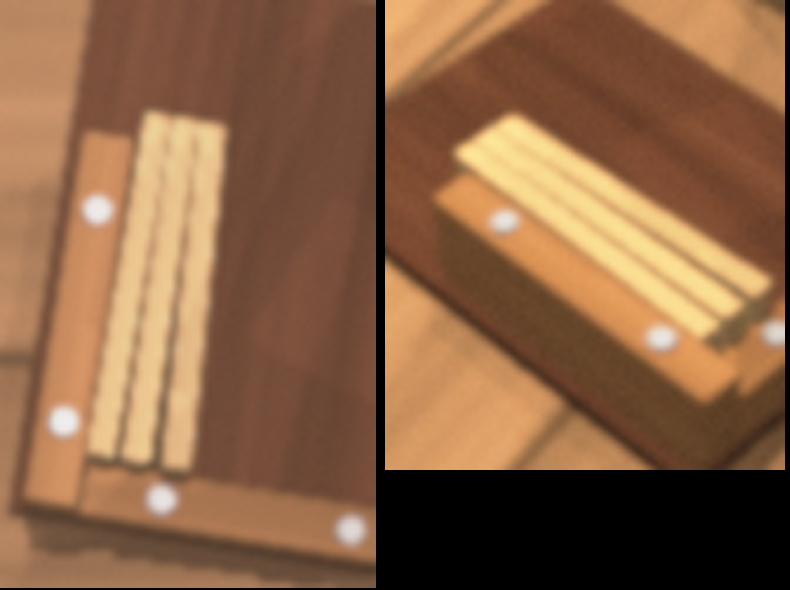

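The top view shows all three upright, with ends level at the stop. They fan out slightly at the near end, with small gaps between blanks around (120,460) and (160,465). I'll press the near half against the fence again, with the flat side of the fingers.

```bash
python3 -m jog '[[-3,-2,0,0,0,-1.57,220],[-6,-5,0,0,0,-1.57,190],[-9,-8,0,0,0,-1.57,190],[-12,-11,0,0,0,-1.57,190],[-13,-14,0,0,0,-1.57,190],[-13.2,-14.5,0,0,0,-1.57,190],[-13.2,-14.5,0,0,0,-1.57,190],[-13.2,-14.5,0,0,0,-1.57,190]]' >/dev/null
python3 -c "
from fr import *
go([.06,-.09,-.014],0)"
```

```text
t 21.12 loc mm [ 57.7 -92.   82.8] F loc [-0.36 -0.51  0.33] open 0.0217
shift cm [0.27 0.13 9.68] rot [-0.0035 -0.0028 -0.559 ]
```

```bash
python3 -m jog '[[0.3,0.1,0,0,0,-0.559,190],[0.3,0.1,0,0,0,-0.559,190],[0.3,0.1,2,0,0,-0.559,190],[0.3,0.1,5,0,0,-0.559,190],[0.3,0.1,8,0,0,-0.559,190],[0.3,0.1,9,0,0,-0.559,190],[0.3,0.1,9.4,0,0,-0.559,190],[0.3,0.1,9.4,0,0,-0.559,190]]' >/dev/null
python3 -m jog '[[0,0,0,0,0,0,190],[0,0,0,0,0,0,190]]' >/dev/null
python3 -c "
from fr import *
go([.055,-.05,-.015],0)"
```

```text
t 21.95 loc mm [ 60.4 -88.5 -10.1] F loc [ 0.5  -0.43 -0.59] open 0.0217
shift cm [ 3.85 -0.54  0.51] rot [-0.0022 -0.0038 -0.0007]
```

```bash
python3 -m jog '[[0.5,-0.5,0.4,0,-0.004,0,190],[1.3,-0.5,0.4,0,-0.004,0,190],[2.2,-0.5,0.4,0,-0.004,0,190],[2.9,-0.5,0.4,0,-0.004,0,190],[3.4,-0.5,0.4,0,-0.004,0,190],[3.6,-0.5,0.4,0,-0.004,0,190],[3.6,-0.5,0.4,0,-0.004,0,190]]' >/dev/null
python3 -c "
from fr import *
go([.055,-.044,-.015],0)"
for i in 1 2 3; do python3 -m jog '[[0.1,0,0,0,0,0,190],[0.2,0,0,0,0,0,190],[0.3,0,0,0,0,0,190],[0.3,0,0,0,0,0,190]]' >/dev/null
python3 -c "
from fr import *
go([.055,-.044,-.015],0)"; done
```

```text
t 22.53 loc mm [ 55.4 -51.8 -13.9] F loc [0.09 0.87 1.09] open 0.0219
shift cm [ 0.78 -0.04  0.11] rot [-0.0021  0.0002  0.0004]
t 22.87 loc mm [ 55.4 -48.9 -13.9] F loc [ 0.35 -0.64 -0.53] open 0.0215
shift cm [ 0.49 -0.04  0.11] rot [-0.0022  0.0002  0.0002]
t 23.2 loc mm [ 55.4 -45.8 -14. ] F loc [-0.36 -0.12  0.08] open 0.0219
shift cm [ 0.18 -0.04  0.1 ] rot [-0.0023  0.0002  0.0002]
t 23.53 loc mm [ 55.4 -42.9 -13.9] F loc [-0.44 -0.79 -0.1 ] open 0.0214
shift cm [-0.11 -0.04  0.11] rot [-0.0023  0.0007  0.0004]
```

```bash
for i in 1 2; do python3 -m jog '[[0.1,0,0,0,0,0,190],[0.2,0,0,0,0,0,190],[0.25,0,0,0,0,0,190],[0.25,0,0,0,0,0,190]]' >/dev/null
python3 -c "
from fr import *
go([.055,-.044,-.015],0);print(get_obs()['wrist_torque'].round(2))"; done
```

```text
t 23.87 loc mm [ 55.4 -42.7 -13.9] F loc [ -1.15 -10.48   0.64] open 0.0217
shift cm [-0.13 -0.04  0.11] rot [-0.0026  0.0053  0.0007]
[-1.37  0.28 -0.15]
t 24.2 loc mm [ 55.4 -42.9 -13.9] F loc [ -1.35 -11.94   0.53] open 0.0217
shift cm [-0.11 -0.04  0.11] rot [-0.003   0.0106  0.001 ]
[-1.61  0.38 -0.11]
```

Solid at the near half with 12 N. Next I press the far half.

```bash
python3 -m jog '[[-0.3,0,0,0,0.01,0,190],[-0.8,0,0,0,0.01,0,190],[-0.9,2,0,0,0.01,0,190],[-0.9,4,0,0,0.01,0,190],[-0.9,4.7,0,0,0.01,0,190],[-0.9,4.7,0,0,0.01,0,190],[-0.5,4.7,0,0,0.01,0,190],[-0.5,4.7,0,0,0.01,0,190]]' >/dev/null
for i in 1 2 3 4; do python3 -m jog '[[0.1,0,0,0,0,0,190],[0.2,0,0,0,0,0,190],[0.25,0,0,0,0,0,190],[0.25,0,0,0,0,0,190]]' >/dev/null
python3 -c "
from fr import *
go([.1,-.043,-.015],0);print(get_obs()['wrist_torque'].round(2))"; done
```

```text
t 25.2 loc mm [100.8 -44.4 -14.5] F loc [ 0.68 -0.32  0.66] open 0.022
shift cm [ 0.14 -0.08  0.05] rot [-0.0048  0.0001  0.0017]
[-0.03  0.06 -0.04]
t 25.53 loc mm [100.9 -43.  -14.4] F loc [-0.91 -5.55  0.84] open 0.0218
shift cm [ 0.   -0.09  0.06] rot [-0.0049  0.0022  0.0016]
[-0.71  0.14 -0.01]
t 25.87 loc mm [100.9 -43.1 -14.4] F loc [ -1.59 -11.04  -0.15] open 0.0214
shift cm [ 0.01 -0.09  0.06] rot [-0.0053  0.0069  0.0018]
[-1.41  0.35 -0.09]
t 26.2 loc mm [100.9 -43.3 -14.2] F loc [ -1.33 -12.33   0.74] open 0.0216
shift cm [ 0.04 -0.09  0.08] rot [-0.0058  0.012   0.002 ]
[-1.56  0.35 -0.01]
```

Now y=-43.1 at x=101 and -42.8 at x=55, so the row lies parallel to the fence. I've used all my views, so from here I check numerically.

```bash
python3 -m jog '[[-0.3,0,0,0,0.012,0,190],[-1.5,0,0,0,0.012,0,190],[-4,0,0,0,0.012,0,190],[-6,0,-3,0,0.012,0,190],[-10,0,-7,0,0.012,0,190],[-14,0,-9,0,0.012,0,190],[-18,0,-9,0,0.012,0,190],[-20,0,-9,0,0.012,0,190]]' >/dev/null
cat > m.py <<'E'
from fr import *
def prof(im,tag):
    im=im.astype(np.float32); k,d,R,t=K('top')
    print(tag)
    # rectified sampling at local z=45 plane: G channel and R-B along y for several x ; then along x for each blank
    def samp(l): 
        q=proj('top',w2(P0,np.array(l)/1000)).astype(np.float32); return cv2.remap(im,q[:,0].reshape(1,-1),q[:,1].reshape(1,-1),cv2.INTER_CUBIC)[0]
    for x in (10,35,65,95,115,125):
        ys=np.arange(6,-46,-2); s=samp([[x,y,45] for y in ys])
        print('x',x,s[:,1].astype(int))
    print('y from 6 step -2')
    for y in (-6,-16,-27):
        print('y',y,'near',samp([[x,y,45] for x in range(-12,14,2)])[:,1].astype(int),'far',samp([[x,y,45] for x in range(122,142,2)])[:,1].astype(int))
E
python3 - <<'E'
from m import *
go([.2,-.2,.1],0)
prof(np.load('top9.npy'),'before'); im=get_image('top'); np.save('top10.npy',im); prof(im,'now')
E
```

```text
t 26.87 loc mm [ 103.5 -245.2   81.8] F loc [ 0.65 -0.66 -0.56] open 0.0216
shift cm [ 4.5   9.65 -1.83] rot [0.0001 0.0018 0.0019]
before
x 10 [228 189 149 155 184 196 199 197 168 128 156 190 197 199 178 124 106 151
 180 184 185 175 137  92  75  73]
x 35 [149 146 135 131 165 192 198 200 176 140 162 192 198 199 178 127 117 159
 181 185 186 163 111  81  75  74]
x 65 [143 142 137 126 150 186 196 200 190 161 171 192 197 201 189 151 154 185
 194 194 186 146  92  74  74  73]
x 95 [199 170 142 119 134 174 191 196 196 177 173 189 194 196 181 167 183 192
 194 194 168 113  76  71  74  74]
x 115 [145 141 136 120 131 176 197 195 194 191 191 198 196 194 191 182 193 197
 195 192 157  99  75  74  73  73]
x 125 [ 83  84  81  88 125 177 204 206 200 191 194 206 207 200 188 194 205 207
 200 176 126  83  72  72  74  73]
y from 6 step -2
y -6 near [127 130 135 134 114  90 107 161 195 200 199 199 199] far [208 206 203 202 187 140  92  82  83  83]
y -16 near [119 118 120 123 114  94 110 162 192 194 190 190 193] far [206 208 205 201 182 131  87  79  79  79]
y -27 near [215 216 196 156 121  99  93 103 109 1
[... 388 characters left out ...]
  78  77  75]
x 95 [194 166 140 126 149 179 190 192 190 189 190 190 191 186 177 185 191 193
 187 152  99  73  74  76  75  76]
x 115 [141 138 133 128 158 192 194 190 182 176 190 195 192 183 169 182 193 191
 189 161 105  74  72  74  74  75]
x 125 [ 83  81  80  96 148 193 205 201 189 176 191 203 201 193 185 191 202 201
 194 164 110  73  69  72  73  74]
y from 6 step -2
y -6 near [126 127 133 132 113  90 103 153 188 195 195 193 194] far [203 205 206 204 185 137  90  79  81  80]
y -16 near [125 124 126 129 122  97 104 156 188 194 193 194 193] far [202 203 205 204 185 131  87  78  79  78]
y -27 near [214 216 200 158 111  88 115 163 190 194 194 194 194] far [203 203 204 203 181 128  83  75  77  76]
```

Packed now: no gaps, and the outer edge stays at a constant y along x. Straightening may have left c about 0.3 mm off the stop, so I'll give one gentle end push.

```bash
python3 -m jog '[[3,2,0,0,0,1.571,255],[7,5,0,0,0,1.571,255],[11,8,0,0,0,1.571,255],[15,8.5,0,0,0,1.571,255],[19,8.5,0,0,0,1.571,255],[22,8.5,0,0,0,1.571,255],[22.8,8.5,0,0,0,1.571,255],[22.8,8.5,0,0,0,1.571,255]]' >/dev/null
python3 -c "
from fr import *
go([.175,-.0175,-.008],-90)"
```

```text
t 27.58 loc mm [188.3 -18.6  79.5] F loc [ 0.05 -0.31 -0.86] open 0.0001
shift cm [-1.03 -0.82  8.76] rot [2.000e-04 2.200e-03 5.848e-01]
```

```bash
python3 -m jog '[[0,0,0,0,0,0.585,255],[0,0,0,0,0,0.585,255],[-1,-0.8,2,0,0,0.585,255],[-1,-0.8,5,0,0,0.585,255],[-1,-0.8,7.5,0,0,0.585,255],[-1,-0.8,8.8,0,0,0.585,255],[-1,-0.8,8.8,0,0,0.585,255],[-1,-0.8,8.8,0,0,0.585,255]]' >/dev/null
python3 -c "
from fr import *
go([.146,-.0175,-.010],-90)"
```

```text
t 28.25 loc mm [174.9 -17.5  -9. ] F loc [-0.44 -1.49  0.08] open -0.0002
shift cm [-2.89 -0.01  0.11] rot [0.0006 0.0036 0.0016]
```

```bash
python3 -m jog '[[-0.7,0,0,0,0.004,0,255],[-1.4,0,0,0,0.004,0,255],[-2.1,0,0,0,0.004,0,255],[-2.7,0,0,0,0.004,0,255],[-2.9,0,0,0,0.004,0,255],[-2.9,0,0,0,0.004,0,255]]' >/dev/null
python3 -c "
from fr import *
go([.142,-.0175,-.010],-90)"
for i in 1 2; do python3 -m jog '[[-0.1,0,0,0,0,0,255],[-0.2,0,0,0,0,0,255],[-0.25,0,0,0,0,0,255],[-0.25,0,0,0,0,0,255]]' >/dev/null
python3 -c "
from fr import *
go([.142,-.0175,-.010],-90)"; done
```

```text
t 28.75 loc mm [145.3 -17.5  -8.5] F loc [-0.47  0.66  0.34] open -0.0002
shift cm [-0.33  0.    0.15] rot [ 0.0005 -0.0007  0.0019]
t 29.08 loc mm [142.9 -17.5  -8.5] F loc [ 0.38 -0.49  0.38] open 0.0001
shift cm [-0.09  0.    0.15] rot [ 0.0005 -0.0008  0.0019]
t 29.42 loc mm [142.3 -17.6  -7.5] F loc [ 4.17 -0.64 -0.88] open 0.0001
shift cm [-0.03 -0.01  0.25] rot [ 0.0006 -0.0053  0.0018]
```

Firm at 142.3 mm again, the same as before. I'll back off and check.

```bash
python3 -m jog '[[0.3,0,0,0,-0.005,0,255],[1.5,0,0,0,-0.005,0,255],[4,0,0,0,-0.005,0,255],[5,0,-4,0,-0.005,0,255],[5,3,-8,0,-0.005,0,255],[5,7,-9,0,-0.005,0,255],[5,11,-9,0,-0.005,0,255],[5,15,-9,0,-0.005,0,255]]' >/dev/null
python3 -m jog '[[0,4,0,0,0,0,255],[0,8,0,0,0,0,255],[0,8,0,0,0,0,255]]' >/dev/null
python3 - <<'E'
from m import *
go([.2,-.2,.1],-90)
im=get_image('top'); prof(im,'now')
d=np.abs(im.astype(int)-np.load('top10.npy'))[110:215,255:300]; print('diff max/mean',d.max(),d.mean())
# verticality: c outer face visible in side? near end edge column in side view
print(proj('side',w2(P0,[[1.5,-.033*1000,45],[1.5,-33,30]]) if 0 else w2(P0,[[.0015,-.033,.045],[.0015,-.033,.03]])).round(1))
E
```

```text
t 30.33 loc mm [ 192.7 -253.1   85.7] F loc [-0.36  0.71  0.22] open -0.0
shift cm [ 0.71 -5.31 -1.45] rot [ 0.0038 -0.0021 -0.0031]
now
x 10 [228 187 144 123 154 189 196 197 192 186 192 195 198 194 186 192 197 195
 186 153 103  78  77  76  73  74]
x 35 [147 146 134 122 153 187 196 199 200 199 198 196 198 195 189 193 196 199
 194 160 106  78  76  77  75  73]
x 65 [144 141 135 125 145 184 195 199 193 176 183 193 199 197 177 179 193 197
 198 167 108  76  75  75  75  74]
x 95 [197 169 141 126 151 182 192 194 193 191 192 192 194 188 181 186 192 195
 189 154  99  74  73  74  74  73]
x 115 [143 141 136 129 160 195 199 194 183 179 193 198 194 187 174 187 196 194
 192 163 107  75  72  75  76  75]
x 125 [ 84  82  82  97 150 196 208 204 191 180 194 205 204 197 188 194 205 205
 196 165 110  75  72  74  75  75]
y from 6 step -2
y -6 near [127 129 134 134 113  94 122 172 194 197 196 196 196] far [206 207 209 204 179 129  88  82  82  82]
y -16 near [121 122 124 122 103  89 120 173 192 195 197 195 194] far [205 205 207 205 181 127  85  79  79  79]
y -27 near [215 215 195 147  98  86 125 171 189 189 192 196 196] far [206 206 207 201 176 121  83  76  76  77]
diff max/mean 29 1.9719929453262786
[[285.3 180.1]
 [284.8 185.9]]
```

```bash
python3 -c "
from station import finish_job
print(finish_job())"
```

```text
the job is handed in; nothing more can be done
None
```

I handed the job in at about 30 s of the 45 s allowed. The last checks showed all three blanks upright, packed against the fence, with their ends up against the side stop.

**What I did**
- **First push failed:** it stalled with the row still leaning. The TCP height turned out to read about 20 mm low, so the open fingers had pressed near the tops at up to about 25 N. I found the board by touch and then pushed low at the feet, which stood the row upright.
- **Slide:** I pushed the far ends along the fence until the row stopped at the side stop with 8 N. The blanks had fanned out slightly at the near end.
- **Correction:** I pressed both halves of the row against the fence again (about 12 N each). A last gentle end push of 4 N closed roughly 0.5 mm. The arm then moved well clear.

**Last checks**
- **Packing and ends:** the top view showed no gaps between blanks, and the outer edge ran parallel to the fence. All near and far ends were level within about 0.5 mm.
- **Stop position:** both end pushes stopped firmly at the same place, 142.3 mm and 142.4 mm.
- **Disagreements:** the camera-based positions are off by 1–3 mm from the nominal ones. Contact with the stop is therefore judged from the pushes, not seen directly. I had used all 12 picture views, so the final check was on pixel values only.

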